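Set the extraction hood's sash to its mark and start the fan

ROBOT

A 6-joint arm with a two-finger parallel gripper is mounted at the origin on a cart in front of the work surface, level with it; the furniture and walls round the work are solid. World frame = base frame: x ahead of the robot, y to its left, z up, the work surface at z = 0. Lengths are in m, angles in rad, forces in N, time in s.
With the tool pointing down it reaches from about 0.225 to 0.875 m from the base axis. Payload 3.4 kg.
Tool frame: the origin (TCP) lies midway between the tips of the shut fingers; the grasp point (between the pads) lies 19 mm behind it; z points along the fingers, y is the line along which they close (so a half turn about z gives the same grasp; the last joint's range is limited). The gripper opens to 85 mm and grips with 20 to 120 N. Pads are 22 mm wide; open, the fingers measure 114 mm over their backs; the gripper's body (76 mm by 85 mm) begins 54 mm behind the grasp point. The pads swing forward as they close: fully open they stand 13 mm farther back than shut.
Start: joints at [1.056, 0.276, 1.505, -0, 1.361, -0.121], TCP at [0.221, 0.531, 0.231] pointing down, gripper open.
Joint ranges: [-2.89, 2.89], [-0.75, 2.08], [0.22, 2.7], [-1.18, 4.32], [0.11, 2.71], [-2.7, 2.7]. Speed limits (rad/s): [2.57, 2.57, 3.14, 3.14, 3.14, 3.14].

INTERFACE

Orientations are given as a unit quaternion [w, x, y, z].
In Python, from rig import * gives the robot as it stands.
- The arm moves only by the tool apply_moves, never from a script. Its argument "steps" is one flat list of numbers, 4 for each row, row after row: the shift along the world's x, y, z in cm, then the turn about the world's z in degrees. A call has 1 to 8 rows; each row is the pose to reach, as a shift and turn from the pose commanded when the call began; what a row does not reach only later rows make up. A row lasts 1/12 s, in which the tool goes at most 41.7 mm and 7.16 degrees, less where a joint would pass 70% of its speed; a pose out of reach is approached as far as the arm can. A call with a gripper value outside its range is refused whole. "jaw" is the closure in counts, from 0 (fully open) to 255 (shut), set as the call begins (left out, the last holds). The fingers move at their own pace and stop on an object; "newtons" is the grip in N (left out, the last holds). Time passes only in rows, so rows that repeat a pose let the fingers close. It gives the time, the measured TCP pose, the force, the opening and the grip force at its end, in the units of the state.
- get_state(): the state, without advancing time (a new reading comes with each control period).
- get_image(name): name is "side" or "top"; returns the picture (384x512x3 uint8, red, green, blue); there is no depth.
- calibration(name): a dict with "fx", "fy", "cx", "cy" (pixels), "xyz" and "rotation" of the camera in the world. Camera axes: x right, y up, looking along -z (the intrinsics and any distortion apply to the point x, -y, -z); pixel columns grow to the right and rows downward; lengths in m; the calibration is good to about 2 mm. A picture is of the moment at which its call begins. calibration takes no time and is no camera call.
- sign_off(): hands the job in; it is judged then, once.
The state is a dict: "clock": time; "qpos": joint angles; "qd": joint speeds; "effort": joint torques, N m; "position": TCP position; "ee_rot": TCP orientation; "contact_force": force on the tool from outside, world axes, zero at the start; "moment": the same for the moment, N m; "width": finger opening in m; "gripper_force": force on a finger pad.
Only numpy, scipy, OpenCV 4.12 (cv2) and the standard library are available. Lean on these libraries where they do the work, as an engineer would, in place of code of your own. Each camera call takes 0.05 s, during which the arm holds its last target. There are 200 camera calls.

TASK

With your fingertips, push the counterweighted window of the small extraction hood up from beneath its lip until the window's pointer stands level with the pointed tab clamped on the left rail. Then press the round fan button on the switch box fully down and let it go. Push gently, do not pinch the lip, and leave the tab, the loose things and the window's new height alone.

Things in the scene. Friction and masses are not known exactly. Their poses are not given: they have to be found in the camera images.
- hood: Grey fixed bench hood, 220 mm wide, 175 deep, 230 high, with a 40 mm duct spigot on top. Origin: middle of its lower front edge, on the bench; x to its back, y to its left, z up. Above a 45 mm upright sill its front face leans back, 52 degrees from horizontal, 235 mm long, with side rails 34 mm wide that stand at most 10 mm proud.
- sash (a joint): Travel of the clear window (sash, 150 mm wide, 115 long) up the leaning face, in m: 0 shut (start), 0.09 at the top stop. A counterweight in the right rail balances it (down as the sash goes up), so it stays where it is left; about 3 N along the face moves it, with damping of 10 N s/m.
- lip (a point): The sash's lip: aluminium ledge across its lower edge, 120 mm wide, 8 thick, with a 5 mm black rubber strip on top, from 6 to 40 mm out from the leaning face. Moves with the sash. Point: centre of its underside (to push on), 23 mm out from the face. x points up the slope; y left; z out of the face. Shut, it is 30 mm up the slope from the sill's top; below and in front is free.
- sash_pointer (a point): Tip of the dark diamond-shaped pointer, about 22 mm, on the left edge of the sash, 32 mm up from the underside of the lip; moves with the sash.
- mark (a joint): Position of the setting tab on the left rail, in m, on the same scale as joint sash: the pointers are level when joint sash equals joint mark. Between 0.045 and 0.085; clamped, not to be moved.
- mark_tip (a point): Tip of the setting tab, a dark steel plate about 16 mm high with a brass thumbscrew, clamped on the left rail, and a point that faces the sash. Its x axis points up the slope.
- fan_button (a joint): Travel of the fan button, in m: 0 released, 0.006 fully down, spring, about 5 N at the bottom.
- fan_button_top (a point): Centre of the top of the round grey fan button, 30 mm across, about 62 mm above the bench, in a black round housing on a grey switch box (75x75x40 mm, fixed to the bench in front and to the left of the hood). It is pressed straight down and springs back.
- bolt: Loose steel bolt, 20x59x18 mm, lying inside the hood behind the window. Leave it.
- grease_tin: Loose tin, 76 mm across, 58 mm high, on the bench to the right of the vice. Leave it.
- spray_can: Loose aerosol can, 67 mm across, 205 mm high, on the bench, right of the hood and behind the vice. Leave it.
- tape_roll: Loose roll of black tape, 58 mm across, 19 mm high, lying on the bench in front of the hood. Leave it.

How it is judged:
By the outcome, as a careful person would: the job done as asked, in the order asked, and still so for the second after the job is handed in, with the robot touching nothing.
It also fails if it takes over 48 s, if anything falls off the work surface, if the arm or the gripper's body presses on something with over 40 N, if the wrist force passes 120 N, or if a joint passes its speed limit or range.

## Working session

There is one attempt and no reset: what is moved stays moved. The work goes in short steps, Python scripts to look and compute and a tool call to move; the robot and the scene stay as the last step left them, time stands still between calls to the robot, and variables do not carry over. Pictures are saved under pics/ and viewed, at most 10 in all, crops included, and the job is handed in when it is done.

Besides the shell and the picture viewer there is one more tool, called as name(argument=value, ...) on one line, values as JSON. apply_moves: Moves the arm, as the interface text tells. Its arguments: {"type":"object","properties":{"steps":{"type":"array","items":{"type":"number"}},"jaw":{"type":"number"},"newtons":{"type":"number"}},"required":["steps"]}

```bash
mkdir -p pics; python3 - <<'E'
from rig import *
import cv2
for n in("side","top"):
    cv2.imwrite(f"pics/{n}0.png",cv2.resize(get_image(n)[:,:,::-1],(800,600),interpolation=cv2.INTER_CUBIC)); print(calibration(n))
print(get_state())
E
```

```text
{'fx': 386.3383620673265, 'fy': 386.3383620673265, 'cx': 249.92926013777114, 'cy': 194.29206086977004, 'xyz': array([ 0.28956709, -0.32551325,  1.02746343]), 'rotation': array([ 0.92084593,  0.24228946, -0.07260787, -0.29676031])}
{'fx': 455.9838480108981, 'fy': 455.9838480108981, 'cx': 256.8751963410002, 'cy': 191.51274867034212, 'xyz': array([0.34151673, 0.0916351 , 1.38972168]), 'rotation': array([-0.70178403, -0.06273953,  0.05983803,  0.70709429])}
{'clock': 0.1, 'qpos': array([ 1.05599046e+00,  2.76553249e-01,  1.50599229e+00, -1.78229156e-05,
        1.36070645e+00, -1.21028191e-01]), 'qd': array([-0.00041565, -0.00332949, -0.00079783, -0.00095041,  0.00027399,
       -0.00153321]), 'effort': array([ 3.87924711e-04, -4.17697120e+01, -2.46404707e+01, -3.36225721e-04,
        5.87835661e-03,  1.93816014e-06]), 'position': array([0.22041149, 0.53057542, 0.23051963]), 'ee_rot': array([-2.51067272e-04,  1.95617332e-01,  9.80679953e-01, -7.90815362e-04]), 'contact_force': array([ 0.3804003 , -0.21667428,  1.15375974]), 'moment': array([ 0.01806195,  0.01168833, -0.04834332]), 'gripper_force': 0.0, 'width': 0.08565936341857325}
```

View pics/side0.png

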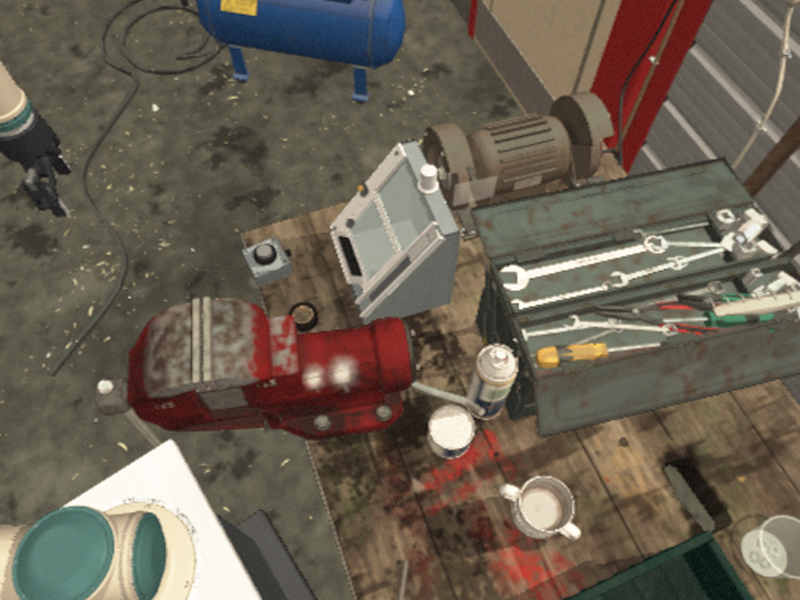

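View pics/top0.png

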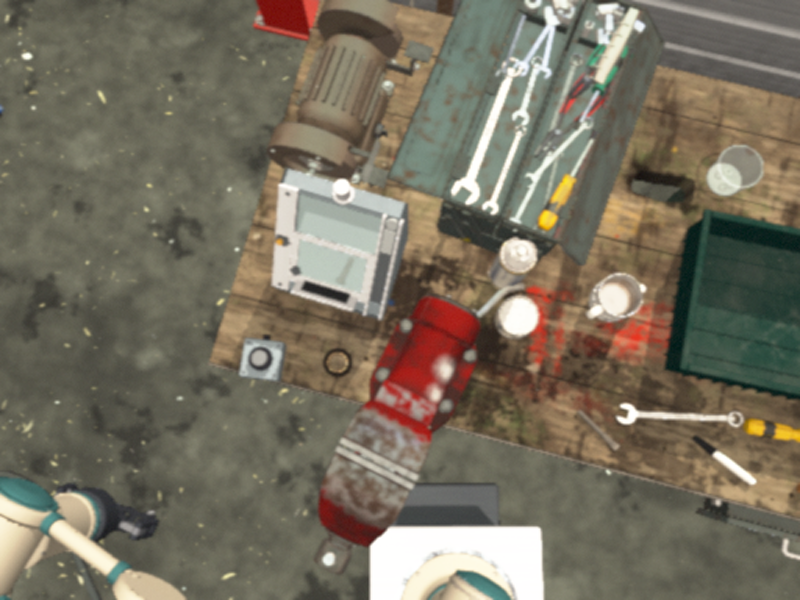

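The side view shows the hood at about (400,240), with the black lip at (348,255), the tab at (362,188) and the button at (265,252). In the top view the lip is at (326,292), the tab at (281,240), the button at (261,357) and the tape at (337,362).

```bash
cat > h.py <<'E'
from rig import *
import numpy as np, cv2
from scipy.spatial.transform import Rotation as R
def cam(n):
    c=calibration(n); q=c['rotation']; return c,R.from_quat([q[1],q[2],q[3],q[0]])
def ray(n,u,v):
    c,r=cam(n); d=r.apply([(u-c['cx'])/c['fx'],-(v-c['cy'])/c['fy'],-1]); return np.array(c['xyz']),d/np.linalg.norm(d)
def plane(n,u,v,z):
    o,d=ray(n,u,v); return o+d*(z-o[2])/d[2]
def proj(n,p):
    c,r=cam(n); x=r.inv().apply(np.array(p)-c['xyz']); return np.array([c['cx']+c['fx']*x[0]/-x[2],c['cy']+c['fy']*x[1]/x[2]])
def tri(ps,pt):
    o1,d1=ray('side',*ps);o2,d2=ray('top',*pt)
    s=np.linalg.lstsq(np.c_[d1,-d2],o2-o1,rcond=None)[0]
    a,b=o1+s[0]*d1,o2+s[1]*d2
    return (a+b)/2,np.linalg.norm(a-b)
E
python3 - <<'E'
from h import *
s=get_image('side');t=get_image('top')
a=cv2.resize(s[85:205,200:300],(500,600),interpolation=cv2.INTER_CUBIC)   # x5
b=cv2.resize(t[105:210,165:265],(500,525),interpolation=cv2.INTER_CUBIC)
cv2.imwrite('pics/zs.png',a[:,:,::-1]);cv2.imwrite('pics/zt.png',b[:,:,::-1])
f=.64
print('button',tri((265*f,252*f-3),(261*f,357*f)),plane('top',261*f,357*f,.062))
print('lip',tri((348*f,255*f),(326*f,292*f)))
print('tab',tri((362*f,188*f),(281*f,240*f)))
E
```

```text
button (array([0.46772626, 0.35606485, 0.07548095]), np.float64(0.004210404184812944)) [0.4669214  0.35913854 0.062     ]
lip (array([0.58270273, 0.23542904, 0.09577366]), np.float64(0.0008027199022899253))
tab (array([0.66799179, 0.31049465, 0.15323384]), np.float64(0.0006525325700292025))
```

View pics/zs.png

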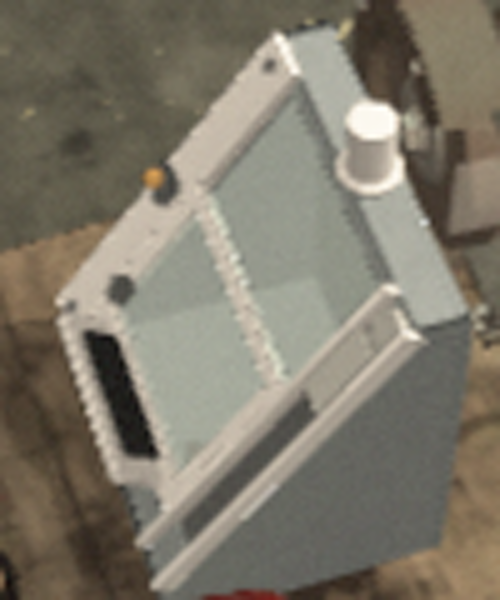

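View pics/zt.png

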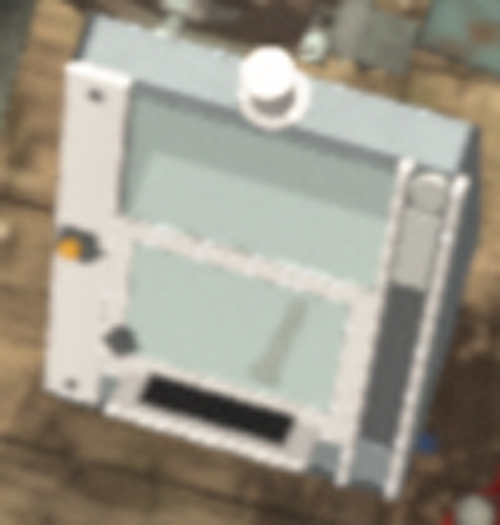

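The side crop shows the sash pointer at (120,290), the tab at (165,185) and the rail screws at (269,65) and (68,303). In the top crop the pointer is at (121,340), the tab at (90,244) and the screws at (96,95) and (70,384). Crop scale is 5x.

```bash
cat >> h.py <<'E'
def dark(n,box,thr=95):
    g=cv2.cvtColor(get_image(n),cv2.COLOR_RGB2GRAY); x0,y0,x1,y1=box
    w=np.clip(thr-g[y0:y1,x0:x1].astype(float),0,None); yy,xx=np.mgrid[y0:y1,x0:x1]
    return (xx*w).sum()/w.sum()+0.,(yy*w).sum()/w.sum()+0.,w.sum()
E
python3 - <<'E'
from h import *
S=lambda x,y:(200+x/5-.4,85+y/5-.4); T=lambda x,y:(165+x/5-.4,105+y/5-.4)
P={k:tri(S(*a),T(*b)) for k,a,b in [('scrT',(269,65),(96,95)),('scrB',(68,303),(70,384)),('ptr',(120,290),(121,340)),('tab',(168,186),(90,244)),
 ('stripL',(97,334),(145,388)),('stripR',(145,455),(291,432))]}
for k,v in P.items(): print(k,v[0].round(4),round(v[1],4))
d=P['scrT'][0]-P['scrB'][0]; print('len',np.linalg.norm(d),'slope',np.degrees(np.arctan2(d[2],np.hypot(*d[:2]))),'yaw',np.degrees(np.arctan2(d[1],d[0])))
e=P['stripL'][0]-P['stripR'][0]; print('yaw strip',np.degrees(np.arctan2(-e[0],e[1])),np.linalg.norm(e))
for n,f in (('side',lambda:dark('side',(220,139,228,147),130)),('top',lambda:dark('top',(185,168,194,178),130))): print(n,f())
print('vice', tri((200*.64,300*.64),(380*.64,450*.64)), tri((405*.64,320*.64),(440*.64,300*.64)))
f=.64
g=cv2.cvtColor(get_image('top'),cv2.COLOR_RGB2HSV)[212:245,150:185]
t=cv2.cvtColor(get_image('top'),cv2.COLOR_RGB2GRAY)[212:245,152:184]
for n,b in (('top',(158,220,176,238)),('side',(160,150,180,172))):print(n,dark(n,b,60))
E
```

```text
scrT [0.7308 0.2889 0.226 ] 0.0002
scrB [0.6063 0.3286 0.0623] 0.0006
ptr [0.6244 0.2929 0.0998] 0.0009
tab [0.6682 0.3027 0.1542] 0.0004
stripL [0.5981 0.2797 0.0914] 0.0001
stripR [0.5733 0.1946 0.0885] 0.0026
len 0.20946784790608208 slope 51.40964118899574 yaw -17.658567924965098
yaw strip -16.242562781745637 0.08863540882492839
side (np.float64(223.9071358748778), np.float64(142.4496578690127), np.float64(1023.0))
top (np.float64(188.93439363817097), np.float64(172.67395626242543), np.float64(503.0))
vice (array([0.30686993, 0.12674578, 0.36486628]), np.float64(0.001938806504104066)) (array([0.55535362, 0.02818381, 0.18297793]), np.float64(0.008434281220721785))
top (np.float64(167.75438596491227), np.float64(234.140350877193), np.float64(57.0))
side (np.float64(169.59347653142402), np.float64(165.21957040572792), np.float64(1257.0))
```

```bash
python3 - <<'E'
from h import *
f=.64
print('vice ribs', tri((200*f,298*f),(340*f,440*f)), tri((205*f,381*f),(415*f,480*f)))
print('tape',plane('top',337*f,362*f,.01))
s=get_image('side')[140:190,145:195];t=get_image('top')[205:255,142:192]
a=np.hstack([cv2.resize(i,(400,400),interpolation=cv2.INTER_CUBIC) for i in(s,t)])
cv2.imwrite('pics/btn.png',a[:,:,::-1])
for p in [(.467,.359,.062)]:
  u=proj('side',p);v=proj('top',p);print((u-[145,140]+.5)*8,(v-[142,205]+.5)*8)
E
```

```text
vice ribs (array([0.31503963, 0.19176606, 0.27333281]), np.float64(0.006362352907844277)) (array([0.25773466, 0.07660476, 0.26502697]), np.float64(0.00146438141862344))
tape [0.46102075 0.22200666 0.01      ]
[196.87707548 168.50556614] [204.70539524 191.62182243]
```

View pics/btn.png

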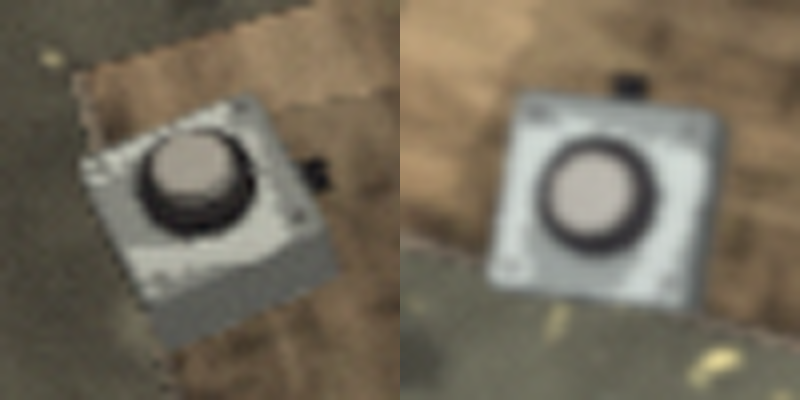

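apply_moves(steps=[3,-3,1,2,6,-6,1,4,9,-9,1,5.5,12,-12,1,5.5,15,-15,1,5.5,18,-18,1,5.5,20,-20,1,5.5,22,-22,1,5.5], jaw=255, newtons=20)

```text
clock: 1.27
position: [0.4424, 0.3088, 0.2415]
ee_rot: [0.0, 0.149, 0.989, -0.0]
contact_force: [0.1, 0.3, 0.6]
width: -0.0004
gripper_force: 0.0
```

The button top is at crop px (192,165) in the side view and (593,192) in the top panel, which puts it at about (0.468, 0.363, 0.062). Next is the approach to a point in front of the lip.

apply_moves(steps=[3,-2,0,0,6,-4,0,0,7.3,-5.1,-2,0,7.3,-5.1,-5,0,7.3,-5.1,-8,0,7.3,-5.1,-8,0])

```text
clock: 1.77
position: [0.5101, 0.258, 0.1557]
ee_rot: [-0.005, 0.149, 0.989, -0.003]
contact_force: [-1.1, 0.0, -0.5]
width: -0.0003
gripper_force: 0.0
```

```bash
python3 - <<'E'
from h import *
s=get_image('side')[85:245,60:310];t=get_image('top')[105:385,130:330]
a=np.hstack([cv2.resize(s,(390,250),interpolation=cv2.INTER_CUBIC) if 0 else cv2.copyMakeBorder(cv2.resize(s,(400,256)),0,304,0,0,cv2.BORDER_CONSTANT),cv2.resize(t,(400,560))])
cv2.imwrite('pics/a.png',a[:,:,::-1]);st=get_state();print(st['position'],st['contact_force'],st['qpos'])
E
```

```text
[0.51316828 0.25980386 0.16090324] [0.96593723 0.49081358 0.04097211] [ 3.47645378e-01  3.24583437e-01  1.61521036e+00  9.70295956e-05
  1.20402109e+00 -9.25304214e-01]
```

View pics/a.png

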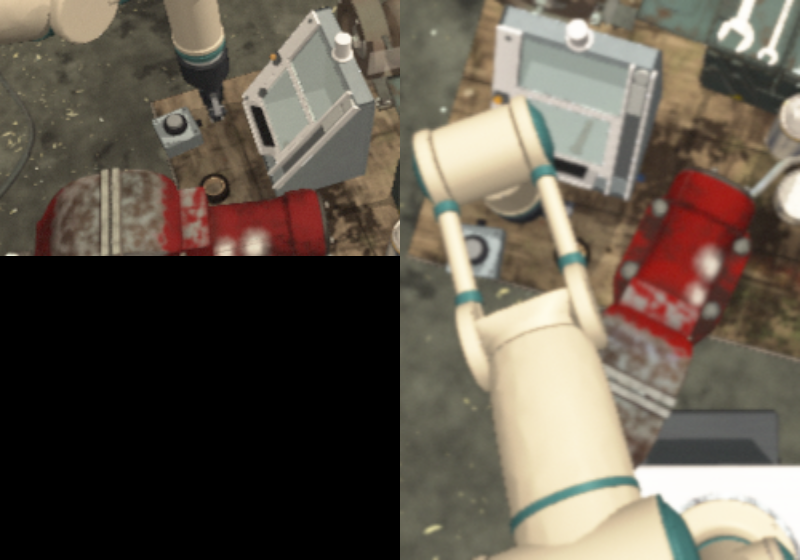

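The side view shows the fingers in front of the lip and well clear of the hood. In the top view the arm passes left of and above the vice. Descending now, and moving close to the lip.

apply_moves(steps=[0,0,-3,0,0,0,-6,0,0.5,-0.1,-7.6,0,1.3,-0.4,-7.6,0,2,-0.6,-7.6,0,2.4,-0.7,-7.6,0,2.4,-0.7,-7.6,0])

```text
clock: 2.45
position: [0.541, 0.2535, 0.0879]
ee_rot: [0.003, 0.149, 0.989, 0.001]
contact_force: [0.2, 0.4, 0.1]
width: 0.0003
gripper_force: 0.0
```

```bash
python3 - <<'E'
from h import *
s=get_image('side')[105:205,165:285]
cv2.imwrite('pics/b.png',cv2.resize(s,(720,600),interpolation=cv2.INTER_CUBIC)[:,:,::-1]);st=get_state();print(st['position'],st['contact_force'],R.from_quat(np.roll(st['ee_rot'],-1)).as_matrix().round(3))
E
```

```text
[0.5398305  0.25340815 0.08753206] [ 0.03239881 -1.29825633 -0.72582121] [[-0.956  0.294  0.004]
 [ 0.294  0.956  0.002]
 [-0.004  0.003 -1.   ]]
```

View pics/b.png

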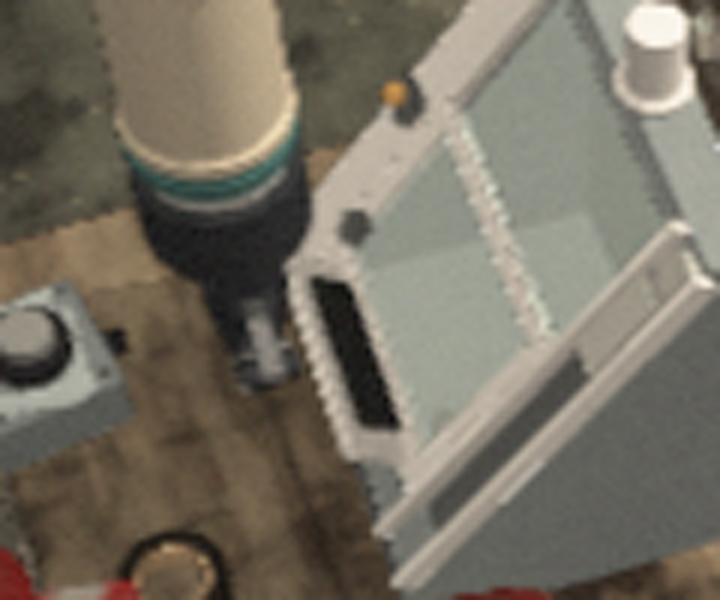

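The fingertips are at px (268,385), with a gap to the lip's front edge at about (325,370). The pointer is at (355,228) and the tab at (408,102). Advancing gently to contact.

apply_moves(steps=[0.3,-0.1,-0.4,0,0.6,-0.2,-0.4,0,0.9,-0.3,-0.4,0,1.1,-0.35,-0.4,0,1.1,-0.35,-0.4,0])

```text
clock: 2.92
position: [0.5493, 0.2494, 0.0814]
ee_rot: [0.0, 0.148, 0.989, 0.0]
contact_force: [-0.0, -0.1, 0.2]
width: -0.0
gripper_force: 0.0
```

apply_moves(steps=[0.1,-0.03,0,0,0.2,-0.06,0,0,0.3,-0.09,0,0,0.4,-0.12,0,0,0.4,-0.12,0,0])

```text
clock: 3.33
position: [0.5528, 0.2483, 0.0813]
ee_rot: [0.0, 0.148, 0.989, 0.0]
contact_force: [0.2, -0.1, 0.7]
width: -0.0002
gripper_force: 0.0
```

apply_moves(steps=[0.1,-0.03,0,0,0.2,-0.06,0,0,0.3,-0.09,0,0,0.4,-0.12,0,0,0.4,-0.12,0,0])

```text
clock: 3.75
position: [0.5541, 0.2478, 0.0812]
ee_rot: [-0.003, 0.149, 0.989, 0.0]
contact_force: [-6.4, 2.9, 3.2]
width: -0.0001
gripper_force: 3.3
```

```bash
python3 - <<'E'
from h import *
print(get_state()['position'],dark('side',(220,138,229,147),130),get_state()['contact_force'])
E
```

```text
[0.55407815 0.24780056 0.08117958] (np.float64(222.05753138075315), np.float64(141.71617852161785), np.float64(2868.0)) [-6.18770189  2.10974854  3.01476645]
```

Contact found. Now pushing along the slope.

apply_moves(steps=[0.24,-0.07,0.32,0,0.47,-0.14,0.63,0,0.71,-0.22,0.95,0,0.94,-0.29,1.26,0,1.18,-0.36,1.58,0,1.41,-0.43,1.89,0,1.65,-0.5,2.21,0,1.65,-0.5,2.21,0])

```text
clock: 4.47
position: [0.5708, 0.2426, 0.1037]
ee_rot: [-0.002, 0.148, 0.989, -0.0]
contact_force: [-5.8, 0.9, 3.6]
width: -0.0
gripper_force: 3.0
```

```bash
python3 - <<'E'
from h import *
s=get_image('side')[105:205,165:285]
cv2.imwrite('pics/c.png',cv2.resize(s,(720,600),interpolation=cv2.INTER_CUBIC)[:,:,::-1]);st=get_state();print(st['position'],st['contact_force'])
E
```

```text
[0.57087295 0.24259024 0.10363595] [-6.22584759  1.30054072  4.47767144]
```

View pics/c.png

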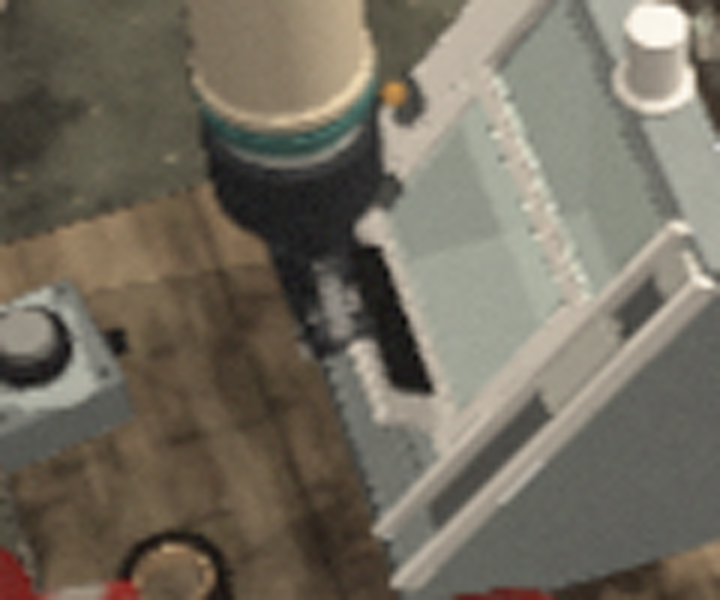

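The sash is moving with the fingers, with the pointer now at (388,190). Continuing, and stopping slightly short.

apply_moves(steps=[0.24,-0.07,0.32,0,0.47,-0.14,0.63,0,0.71,-0.22,0.95,0,0.94,-0.29,1.26,0,1.18,-0.36,1.58,0,1.41,-0.43,1.89,0,1.65,-0.5,2.21,0,1.83,-0.55,2.44,0])

```text
clock: 5.18
position: [0.5885, 0.2371, 0.1274]
ee_rot: [-0.003, 0.148, 0.989, -0.0]
contact_force: [-7.0, 1.6, 1.4]
width: 0.0002
gripper_force: 3.3
```

apply_moves(steps=[0,0,0,0,-1,0.3,0,0,-2,0.6,0,0,-4,1.2,0,0,-6,1.8,0,0,-9,2.7,0,0,-9,2.7,0,0])

```text
clock: 5.77
position: [0.4948, 0.2643, 0.1274]
ee_rot: [-0.003, 0.147, 0.989, -0.001]
contact_force: [-0.7, 0.1, -0.2]
width: 0.0001
gripper_force: 0.0
```

```bash
python3 - <<'E'
from h import *
s=get_image('side')[105:165,215:265];t=get_image('top')[135:185,165:215]
a=np.hstack([cv2.resize(s,(500,600),interpolation=cv2.INTER_CUBIC)[:,:400],cv2.copyMakeBorder(cv2.resize(t,(400,400),interpolation=cv2.INTER_CUBIC),0,200,0,0,cv2.BORDER_CONSTANT)])
cv2.imwrite('pics/d.png',a[:,:,::-1]);st=get_state();print(st['position'],st['contact_force'])
E
```

```text
[0.50026869 0.26400866 0.12814548] [ 1.70310875  0.19517053 -0.44198075]
```

View pics/d.png

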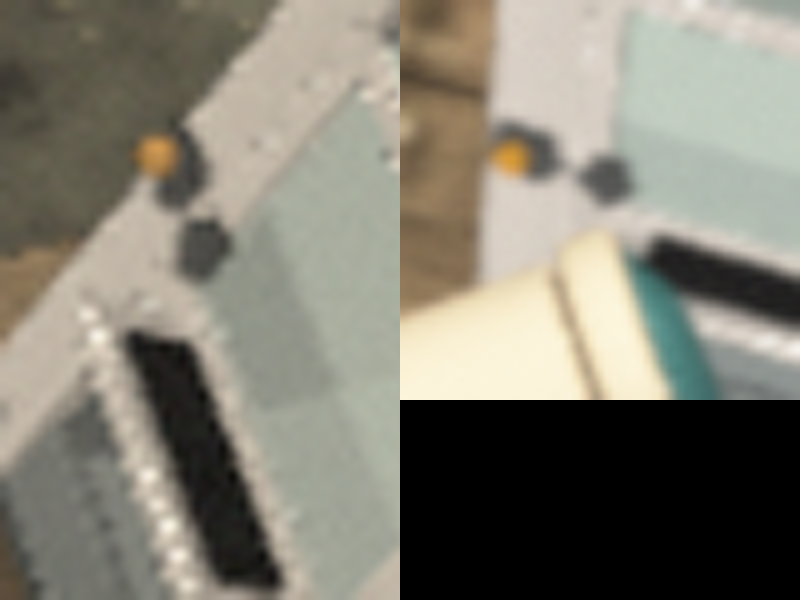

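The side panel shows the tab at (178,175) and the pointer at (205,248), nearly level. In the top panel the tab is at about (535,152) and the pointer at (605,180). I'll measure the remainder with masks.

```bash
cat >> h.py <<'E'
def blobs(n,box,k=8):
    x0,y0,x1,y1=box; im=cv2.resize(get_image(n)[y0:y1,x0:x1],None,fx=k,fy=k,interpolation=cv2.INTER_CUBIC)
    hsv=cv2.cvtColor(im,cv2.COLOR_RGB2HSV); m=((hsv[...,2]<120)|(hsv[...,1]>150)).astype(np.uint8)
    N,L,S,C=cv2.connectedComponentsWithStats(m); out=[]
    for i in range(1,N):
        if 300<S[i,4]<8000: 
            ys,xs=np.where(L==i); f=lambda x,y:((x+.5)/k+x0-.5,(y+.5)/k+y0-.5)
            out.append((f(*C[i]),f(xs.max(),ys[xs==xs.max()].mean()),f(xs.min(),ys[xs==xs.min()].mean()),int(S[i,4])))
    return out
U=np.array([np.cos(np.radians(52))*np.cos(np.radians(17)),-np.cos(np.radians(52))*np.sin(np.radians(17)),np.sin(np.radians(52))])
E
python3 - <<'E'
from h import *
for n,b in (('side',(225,114,240,135)),('top',(172,145,197,164))):
    for o in blobs(n,b): print(n,[np.round(x,2) for x in o])
tabc=tri((215+178/10-.5,105+173/10-.5),(165+135/8-.5,135+152/8-.5))[0]
ptr=tri((215+205/10-.5,105+248/10-.5),(165+205/8-.5,135+180/8-.5))[0]
tip=tri((215+191/10-.5,105+205/10-.5),(165+160/8-.5,135+162/8-.5))
tp2=tri((215+196/10-.5,105+222/10-.5),(165+178/8-.5,135+173/8-.5))
print(tabc,ptr,(tabc-ptr)@U, tip,tp2,(tip[0]-tp2[0])@U)
E
```

```text
side [array([229.32, 118.89]), array([235.19, 121.75]), array([224.56, 119.81]), np.int64(5785)]
side [array([234.92, 129.49]), array([237.81, 129.31]), array([232.31, 130.88]), np.int64(1725)]
top [array([173.03, 145.94]), array([174.81, 146.38]), array([171.56, 145.62]), np.int64(394)]
top [array([181.21, 153.12]), array([184.06, 154.88]), array([176.81, 151.44]), np.int64(1258)]
top [array([178.55, 154.14]), array([180.19, 154.56]), array([176.81, 153.88]), np.int64(520)]
top [array([190.52, 157.01]), array([193.06, 157.81]), array([187.56, 156.75]), np.int64(1353)]
[0.66832804 0.30689421 0.15028809] [0.65999763 0.28262418 0.14589841] 0.003995071876174646 (array([0.6665682 , 0.29886118, 0.14472591]), np.float64(0.000201177692346418)) (array([0.66293236, 0.29206497, 0.14593971]), np.float64(0.00164591780451408)) -3.9184650409646595e-05
```

```bash
cat >> h.py <<'E'
Y=np.array([np.sin(np.radians(17)),np.cos(np.radians(17)),0])
def rect(n,p0):
    "gray patch on the face plane through p0: rows = along U (-20..20 mm), cols = along Y (-14..40 mm), 0.5 mm"
    A,B=np.meshgrid(np.arange(-14,40,.5)/1e3,np.arange(-20,20,.5)/1e3)
    q=np.array([proj(n,p0+a*Y+b*U) for a,b in zip(A.ravel(),B.ravel())]).reshape(*A.shape,2).astype(np.float32)
    return cv2.remap(get_image(n),q[...,0],q[...,1],cv2.INTER_CUBIC)
E
python3 - <<'E'
from h import *
p0=np.array([.6600,.2826,.1459])
print('n diff',np.array([.0036,.0068,-.0012])@np.cross(U,Y))
O=[]
for n in('side','top'):
    r=rect(n,p0); g=r.min(2).astype(float); g=cv2.cvtColor(r,cv2.COLOR_RGB2GRAY).astype(float)
    O.append(cv2.resize(r[::-1,::-1],None,fx=7,fy=7,interpolation=cv2.INTER_NEAREST))
    for c in range(0,108,4):
        w=np.clip(150-g[14:66,c:c+4],0,None).sum(1); b=np.arange(-13,13,.5)
        print(n,-14+c*.5+.75,round((w*b).sum()/max(w.sum(),1),1),int(w.sum()))
cv2.imwrite('pics/e.png',np.vstack(O)[:,:,::-1])
E
```

```text
n diff -0.0018850102013890843Traceback (most recent call last):
  File "<stdin>", line 6, in <module>
  File "h.py", line 35, in rect
    q=np.array([proj(n,p0+a*Y+b*U) for a,b in zip(A.ravel(),B.ravel())]).reshape(*A.shape,2).astype(np.float32)
                ~~~~^^^^^^^^^^^^^^
  File "h.py", line 11, in proj
    c,r=cam(n); x=r.inv().apply(np.array(p)-c['xyz']); return np.array([c['cx']+c['fx']*x[0]/-x[2],c['cy']+c['fy']*x[1]/x[2]])
        ~~~^^^
  File "h.py", line 5, in cam
    c=calibration(n); q=c['rotation']; return c,R.from_quat([q[1],q[2],q[3],q[0]])
ValueError: time passes only in moves, steps and waits
```

```bash
sed -i 's/^def cam/import functools\n@functools.cache\ndef cam/' h.py; python3 - <<'E'
from h import *
p0=np.array([.6600,.2826,.1459])
O=[]
for n in('side','top'):
    r=rect(n,p0); g=cv2.cvtColor(r,cv2.COLOR_RGB2GRAY).astype(float)
    O.append(cv2.resize(r[::-1,::-1],None,fx=3.5,fy=3.5,interpolation=cv2.INTER_NEAREST))
    for c in range(0,84,4):
        w=np.clip(150-g[14:66,c:c+4],0,None).sum(1); b=np.arange(-13,13,.5)
        print(n,-14+c*.5+.75,round((w*b).sum()/max(w.sum(),1),1),int(w.sum()))
cv2.imwrite('pics/e.png',np.vstack(O)[:,:,::-1])
E
```

```text
side -13.25 4.1 1227
side -11.25 3.6 2989
side -9.25 3.0 6081
side -7.25 2.4 9600
side -5.25 1.8 11814
side -3.25 0.9 12242
side -1.25 -0.1 12120
side 0.75 -0.8 12514
side 2.75 -0.8 12453
side 4.75 -1.1 10797
side 6.75 -1.7 8207
side 8.75 -2.3 5530
side 10.75 -2.8 2935
side 12.75 -3.0 962
side 14.75 4.7 1262
side 16.75 4.8 4977
side 18.75 4.1 8468
side 20.75 3.4 10749
side 22.75 2.7 11950
side 24.75 2.2 12608
side 26.75 1.9 12898
top -13.25 0.0 0
top -11.25 -0.5 160
top -9.25 -0.2 1571
top -7.25 0.8 4668
top -5.25 0.8 7555
top -3.25 0.4 9193
top -1.25 -0.4 9633
top 0.75 -0.7 8831
top 2.75 -0.7 7168
top 4.75 -1.2 4912
top 6.75 -1.8 2632
top 8.75 -2.4 786
top 10.75 -2.4 5
top 12.75 0.0 0
top 14.75 0.5 14
top 16.75 0.4 640
top 18.75 1.1 2736
top 20.75 1.9 5876
top 22.75 2.0 8410
top 24.75 1.8 9098
top 26.75 1.8 8328
```

```bash
python3 - <<'E'
from h import *
p0=np.array([.6600,.2826,.1459])
O=[]
for n,(x0,y0) in (('side',(222,111)),('top',(172,144))):
    r=cv2.resize(rect(n,p0)[::-1,::-1],(400,300)); cv2.line(r,(0,150),(400,150),(255,0,0),1)
    z=cv2.resize(get_image(n)[y0:y0+21,x0:x0+28],(400,300),interpolation=cv2.INTER_CUBIC); k=400/28
    f=lambda p:tuple(int(v) for v in (proj(n,p)-[x0,y0]+.5)*k)
    for s in(-.005,0,.005): cv2.line(z,f(p0+s*U-.012*Y),f(p0+s*U+.03*Y),(255,0,0) if s==0 else (255,255,0),1)
    O.append(np.hstack([r,z]))
cv2.imwrite('pics/e.png',np.vstack(O)[:,:,::-1])
E
```

```text
(no output)
```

View pics/e.png

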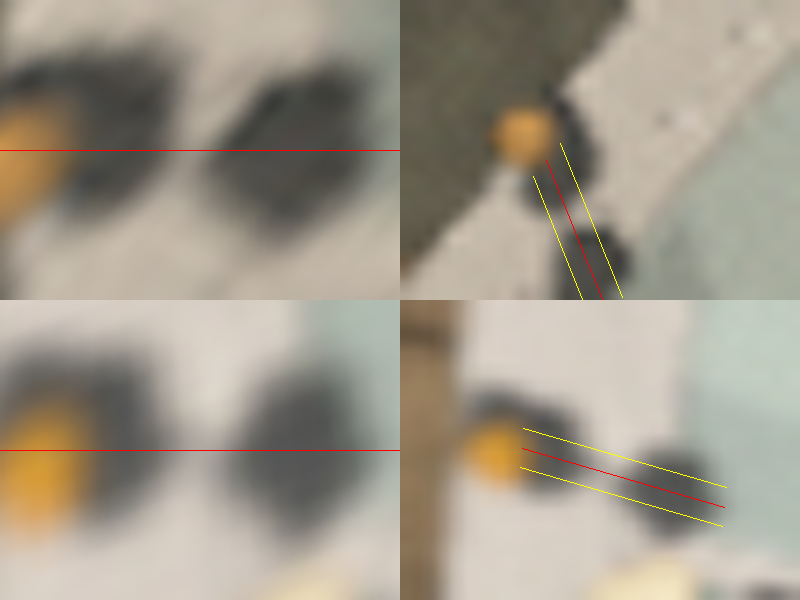

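The red level line through the pointer centre passes 2–3 mm below the tab's middle in both rectified views: the tab spans rows 45–215 and the pointer 65–240 at 7.5 px/mm. The sash needs about 3 mm more.

apply_moves(steps=[2,-0.6,0,0,4,-1.2,0,0,6,-1.8,0,0,7.3,-2.2,0,0,7.8,-2.4,0,0,8.2,-2.5,0,0,8.2,-2.5,0,0])

```text
clock: 6.85
position: [0.5835, 0.2384, 0.1275]
ee_rot: [-0.0, 0.149, 0.989, -0.0]
contact_force: [0.8, 0.2, 0.3]
width: -0.0004
gripper_force: 0.0
```

apply_moves(steps=[0.2,-0.06,0,0,0.4,-0.12,0,0,0.6,-0.18,0,0,0.7,-0.21,0,0,0.7,-0.21,0,0])

```text
clock: 7.27
position: [0.5889, 0.2371, 0.1279]
ee_rot: [-0.001, 0.148, 0.989, 0.0]
contact_force: [-4.6, 2.0, 3.2]
width: 0.0001
gripper_force: 2.1
```

apply_moves(steps=[0.07,-0.02,0.09,0,0.14,-0.04,0.18,0,0.21,-0.06,0.28,0,0.21,-0.06,0.28,0])

```text
clock: 7.6
position: [0.5909, 0.2364, 0.1306]
ee_rot: [-0.002, 0.148, 0.989, 0.0]
contact_force: [-4.7, 1.5, 2.0]
width: -0.0001
gripper_force: 2.7
```

apply_moves(steps=[-1,0.3,0,0,-2,0.6,0,0,-4,1.2,0,0,-6,1.8,0,0,-9,2.7,0,0,-9,2.7,0,0])

```text
clock: 8.1
position: [0.4962, 0.2635, 0.1305]
ee_rot: [-0.003, 0.147, 0.989, -0.001]
contact_force: [-1.0, -0.6, -0.9]
width: 0.0003
gripper_force: 0.0
```

```bash
cat > m.py <<'E'
from h import *
p0=np.array([.6600,.2826,.1459]); 
for n in('side','top'):
    g=cv2.cvtColor(rect(n,p0),cv2.COLOR_RGB2GRAY).astype(float); b=np.arange(-20,20,.5)
    for nm,c0,c1 in(('ptr',16,40),('tabnose',62,80)):
        w=np.clip(140-g[8:72,c0:c1],0,None).sum(1); bb=b[8:72]
        hi=np.where(w>.5*w.max())[0]; print(n,nm,'centroid',round((w*bb).sum()/w.sum(),2),'half-max mid',(bb[hi[0]]+bb[hi[-1]])/2)
for n,b in (('side',(225,112,240,135)),('top',(172,143,197,164))):
    for o in blobs(n,b): print(n,[np.round(x,2) for x in o])
print(get_state()['position'])
E
python3 m.py
```

```text
side ptr centroid 3.62 half-max mid 3.75
side tabnose centroid 3.4 half-max mid 3.75
top ptr centroid 3.23 half-max mid 3.25
top tabnose centroid 1.86 half-max mid 2.25
top [array([173.03, 145.95]), array([174.81, 146.25]), array([171.56, 145.69]), np.int64(386)]
top [array([181.18, 153.11]), array([184.06, 154.94]), array([176.81, 151.5 ]), np.int64(1260)]
top [array([178.53, 154.15]), array([180.19, 154.56]), array([176.69, 153.88]), np.int64(525)]
top [array([190.62, 156.09]), array([193.31, 156.94]), array([187.56, 155.75]), np.int64(1353)]
[0.50345361 0.26305862 0.13117063]
```

```bash
python3 - <<'E'
from h import *
p0=np.array([.668,.303,.150]); N=np.cross(U,Y); 
for n in('side','top'):
    o=np.array(cam(n)[0]['xyz']); d=p0-o; q=N-d*(N@N)/(d@N) # shift on plane per m of height
    print(n,'u',q@U,'y',q@Y)
E
```

```text
side u -0.8548082452772714 y 1.0456930063397887
top u -0.856500658573038 y 0.309794964898472
```

Pointer and tab now agree to about 1 mm or better in both views once parallax is allowed for. Next, the button.

apply_moves(steps=[-1,2.5,0,0,-2,5.5,-1,0,-3,8.5,-2,0,-3.5,10,-3,0,-3.5,10,-4.5,0,-3.5,10,-5.5,0,-3.5,10,-5.5,0])

```text
clock: 8.88
position: [0.467, 0.3619, 0.0732]
ee_rot: [-0.001, 0.148, 0.989, -0.002]
contact_force: [-0.2, 0.1, 0.2]
width: 0.0002
gripper_force: 0.0
```

apply_moves(steps=[0,0,0,0])

```text
clock: 8.97
position: [0.4681, 0.3622, 0.075]
ee_rot: [-0.0, 0.149, 0.989, -0.0]
contact_force: [0.4, 0.5, 0.1]
width: -0.0001
gripper_force: 0.0
```

apply_moves(steps=[0,0,-0.4,0,0,0,-0.8,0,0,0,-1.2,0,0,0,-1.5,0,0,0,-1.7,0,0,0,-1.8,0,0,0,-1.8,0])

```text
clock: 9.55
position: [0.468, 0.3626, 0.0579]
ee_rot: [0.0, 0.148, 0.989, -0.0]
contact_force: [1.0, -1.4, 3.9]
width: 0.0003
gripper_force: 1.8
```

apply_moves(steps=[0,0,-0.15,0,0,0,-0.3,0,0,0,-0.3,0,0,0,-0.3,0])

```text
clock: 9.88
position: [0.468, 0.3627, 0.056]
ee_rot: [0.001, 0.148, 0.989, 0.0]
contact_force: [0.1, -3.5, 9.7]
width: 0.0002
gripper_force: 5.0
```

apply_moves(steps=[0,0,-0.15,0,0,0,-0.15,0,0,0,-0.15,0])

```text
clock: 10.13
position: [0.4681, 0.3627, 0.0558]
ee_rot: [0.001, 0.148, 0.989, 0.0]
contact_force: [-1.7, -4.6, 18.3]
width: 0.0
gripper_force: 8.8
```

apply_moves(steps=[0,0,0.5,0,0,0,1.5,0,0,0,3,0,0,0,6,0,-2,1,9,0,-4,2,11,0,-4,2,11,0])

```text
clock: 10.72
position: [0.426, 0.3861, 0.1677]
ee_rot: [0.001, 0.148, 0.989, 0.003]
contact_force: [0.2, -0.1, -0.1]
width: -0.0001
gripper_force: 0.0
```

```bash
python3 m.py
```

```text
side ptr centroid 3.66 half-max mid 3.5
side tabnose centroid 3.28 half-max mid 3.25
top ptr centroid 3.25 half-max mid 3.25
top tabnose centroid 1.86 half-max mid 2.0
top [array([173.03, 145.96]), array([174.81, 146.44]), array([171.56, 145.69]), np.int64(372)]
top [array([181.2 , 153.11]), array([183.94, 154.94]), array([176.81, 151.5 ]), np.int64(1239)]
top [array([178.54, 154.14]), array([180.19, 154.56]), array([176.81, 153.88]), np.int64(509)]
top [array([190.61, 156.08]), array([193.31, 156.88]), array([187.56, 155.75]), np.int64(1339)]
[0.42719792 0.38249329 0.16203104]
```

The button bottomed out: the force rose to 18 N with no further travel. It has been released and the sash has not moved.

```bash
python3 -c "
from rig import *
print(sign_off())"
```

```text
the job is handed in; nothing more can be done
None
```

I pushed the window up until its pointer was level with the tab, to within about 1 mm by the camera measurements. I then pressed the fan button to its stop and let it go, and handed the job in at about 11 s on the robot's clock with the arm clear of everything.

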